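# Load the last tube and click the incubator lid shut

## Robot

A 6-joint arm with a two-finger parallel gripper is mounted at the origin on the work surface. World frame = base frame: x ahead of the robot, y to its left, z up, the work surface at z = 0. Lengths are in m, angles in degrees, forces in N, time in s.
With the tool pointing down it reaches from about 0.375 to 0.9 m from the base axis. Payload 3.1 kg.
Tool frame: the origin (TCP) lies at the very end of the fingers, on their centre line; the grasp point (between the pads) lies grip_point_offset behind it (grip_point_offset is the distance from the TCP to the grasp point, in m); z points along the fingers, y is the line along which they close (so a half turn about z gives the same grasp; the last joint's range is limited). The gripper opens to 87 mm and grips with 3 to 60 N. Pads are 19 mm wide; open, the fingers measure 117 mm over their backs; the gripper's body (75 mm by 190 mm) begins 51 mm behind the grasp point.
Start: joints at [52.855, 30.224, 82.088, -0, 67.689, -10.227], TCP at [0.283, 0.557, 0.223] pointing down, gripper open.
Joint ranges: [-176.69, 176.69], [-43.24, 126.21], [12.49, 139.97], [-82, 262], [0, 151.66], [-163.58, 163.58]. Speed limits (degrees/s): [159.86, 159.86, 180, 180, 180, 180].

## Interface

Orientations are given as a 3x3 rotation matrix whose columns are the frame's x, y, z axes.
In Python, from rig import * gives the robot as it stands.
- The arm moves only by the tool move_arm, never from a script. Its argument "increments" is a list of rows, each a list of 3 entries, a list of its own where there are three numbers: the shift along the tool's x, y, z in units of 30 mm (1.0 is 30 mm), then the turn, a rotation vector about the tool's x, y, z in units of 120 degrees (1.0 is 120 degrees), then the closure, from 0 (fully open) to 1 (shut). A call has 1 to 20 rows; each row shifts and turns the commanded pose from where the row before left it, along the tool's axes as they then stand; what a row does not reach is not made up. A row lasts 1/12 s, in which the tool goes at most 41.7 mm and 7.16 degrees, less where a joint would pass 70% of its speed; a pose out of reach is approached as far as the arm can. A call with a number of a shift or a turn outside -1 to 1 is refused whole. A call with a gripper value outside its range is refused whole. The fingers move at their own pace and stop on an object; the grip force is fixed at half the most. Time passes only in rows, so rows that do not move let the fingers close. It gives the time, the measured TCP pose, the force, the opening and the grip force at its end, in the units of the state.
- read_state(): the state, without advancing time (a new reading comes with each control period).
- capture(name): name is "scene" or "top" or "wrist"; returns a dict with "img" (400x640x3 uint8, red, green, blue), "mtx" (3x3 intrinsics, pixels), "eye" and "rotation" of the camera in the world. Camera axes: x right, y down, z forward; pixel columns grow to the right and rows downward; lengths in m; the calibration is good to about 2 mm. A picture is of the moment at which its call begins. There is no depth.
- hand_in(): hands the job in; it is judged then, once.
Trained networks look in a picture, given as the dict that the camera call returned (one of the last four; its "shot" number tells which), for a name from the list of things; names that differ only in an ending like _2 or _b are one class to them, and where a whole thing is asked for, a point or a joint stands for the part that bears it (a point fixed in the world has none). Each returns a list of dicts, best first, with "confidence" (0 to 1); they miss things now and then, are a little off and sometimes report something else, mostly with a low value. They report only what shows in the picture. A call takes as long as a camera call.
- search_frame(picture, label): "extent" ([left, top, right, bottom] as shares, 0 to 1, of the picture: columns of its width, rows of its height, round what is visible of it).
- pinpoint(picture, label): "xy" ([column, row] as shares, 0 to 1, of the picture: columns of its width, rows of its height: a listed point, or the origin of a listed thing).
The state is a dict: "time_s": time; "joint_positions": joint angles; "qvel": joint speeds; "tau": joint torques, N m; "position": TCP position; "tcp_rot": TCP orientation; "force": force on the tool from outside, world axes, zero at the start; "moment": the same for the moment, N m; "opening": opening from 0.0 (shut) to 1.0 (fully open); "grasp_force": force on a finger pad.
Only numpy, scipy, OpenCV 4.12 (cv2) and the standard library are available. Lean on these libraries where they do the work, as an engineer would, in place of code of your own. Each camera call takes 0.05 s, during which the arm holds its last target. There are 200 camera calls.

## Task

One capped glass tube still stands in the small black rack, beside a shorter vial: lift it out and set it fully down in the only empty well of the block incubator. Then swing the incubator's clear lid over and press its front edge down past the spring catch until it clicks and stays shut, feeling for the click and pressing no harder than the catch asks, since the lid is thin plastic and the tube is glass. Leave the tubes already loaded, the vial and the other things on the bench where they are.

Things in the scene. Friction and masses are not known exactly. Their poses are not given: they have to be found in the camera images.
- tube_mid (a point): the tube to load: glass, 13 mm in diameter, round foot, 85 mm tall in all, 14 g, with a red cap 16 mm in diameter over its top 18 mm. It stands in one end hole of the rack, 34 mm out of it. This point is on its axis, 42.5 mm above the foot and 42.5 mm below the top; z along the tube, up
- well (a point): mouth centre of the only empty well (front row, middle), level with the top of the aluminium block. Hole 14.8 mm in diameter, 1.5 mm chamfer, 51 mm deep: a tube fully down stands 34 mm out, tube_mid 8.5 mm below this point. Axes as the incubator's. The nearest loaded tubes are 44 mm to either side (y) and 44 mm behind (+x)
- incubator: block incubator, white housing 190 mm deep and wide, deck 90 mm above the bench; it does not move. Origin under the middle of the housing at bench height; x from its front (console, spring catch in the middle) to its back (hinge), z up. Six wells in two rows of three, five holding tubes, under a clear hinged lid
- hinge (a point): middle of the lid's hinge axis at the back of the incubator, 80 mm behind its origin and 90 mm above the bench; the axis runs along y. Axes as the incubator's. The catch at the front is set on slotted screws, anywhere over 7.5 mm of height, so the click must be felt: the lid then stays at -0.025 to 0.03, and a hard stop lies about 3 mm (front edge) below where it clicks
- lid (a joint): angle of the lid about the hinge, rad: about 0 shut, 1.6 to 1.85 at the start (open), stops at 1.9. Springs in the hinge lift the lid (2 to 3 N at its front edge): let go before the click it rises open again. From 0.03 to 0.08 on down it rides on the catch and pushes back with up to 9 to 13 N at the front edge (twice that half-way to the hinge); then the catch snaps and that force falls away
- lid_edge (a point): middle of the lid's top front edge, moving with the lid. The lid is a clear plastic tray upside down: 158 mm from hinge to front, 170 mm wide, walls 4 mm thick, flat outer top 44 mm above the hinge axis when shut; a grey lip with a steel tongue stands out 22 mm at the foot of its front wall. It cracks if pressed with over 30 N. Shut, its axes are the incubator's (z out of its top)
- rack: small black rack, 150 mm long (x) by 32 mm wide (y), 60 mm high, with a row of five holes 26 mm apart along x; it does not move. Origin under its middle. The tube is in one end hole (52 mm from the middle), the vial in the other; the three between are empty
- vial: shorter vial with the same kind of cap, 64 mm tall, in the other end hole of the rack, standing 13 mm out of it; leave it. Origin at its foot
- loaded0: loaded tube like the one to load, front row, 44 mm towards -y of the empty well; leave it. Origin at its foot
- loaded1: loaded tube, front row, 44 mm towards +y of the empty well; leave it. Origin at its foot
- loaded2: loaded tube, back row, -y; leave it. Origin at its foot
- loaded3: loaded tube, back row, middle; leave it. Origin at its foot
- loaded4: loaded tube, back row, +y; leave it. Origin at its foot
- tip_box: box of pipette tips, 122 x 84 mm, 72 mm high, on the side of the incubator away from the rack; it does not move. Origin under its middle
- wash_bottle: white squeeze bottle, 64 mm in diameter, 170 mm tall, standing; leave it. Origin under its middle
- pipette: hand pipette, 205 mm long, lying on the bench; leave it. Origin under its middle
- timer: bench timer, 62 x 62 x 18 mm; leave it. Origin under its middle

How it is judged (in metres and radians):
On the way, in this order (a step that is already met when the one before it is completed fails the run):
1. the tube stands fully down in the empty well (z of tube_mid in the frame of well below -0.004 m and horizontal distance between tube_mid and well below 0.005 m and angle between tube_mid's own z axis and vertical below 0.1 rad), for 0.3 s.
2. the lid has clicked past its catch (value of joint lid below 0.04 rad), for 0.3 s.
At the end, for the whole second after the job is handed in: the tube stands upright and fully down in the well that was empty (its middle at least 4 mm below the well's mouth and within 5 mm of its axis, leaning under 0.1 rad), and the lid stays shut by itself, held by its catch (lid angle below 0.04 rad) (all of step 1 and value of joint lid below 0.04 rad); the robot touches nothing.
It fails at once if the fingers or the arm press on the incubator or its lid with over 30 N (contact force between any of the fingers, the arm and incubator above 30 N).
It fails at once if the glass tube is forced against the incubator with over 25 N (contact force between tube and incubator above 25 N).
It fails at once if a tube already loaded, or the vial, is pulled up or knocked about (moved over 12 mm) (distance of any of loaded0, loaded1, loaded2, loaded3, loaded4, vial from where it was at the start of the episode above 0.012 m).
It fails at once if another thing on the bench is moved over 30 mm (distance of any of wash_bottle, pipette, timer from where it was at the start of the episode above 0.03 m).
It also fails if it takes over 72 s, if anything falls off the work surface, if the arm or the gripper's body presses on something with over 40 N, if the wrist force passes 120 N, or if a joint passes its speed limit or range.

## Working session

There is one attempt and no reset: what is moved stays moved. The work goes in short steps, Python scripts to look and compute and a tool call to move; the robot and the scene stay as the last step left them, time stands still between calls to the robot, and variables do not carry over. Pictures are saved under pics/ and viewed, at most 10 in all, crops included, and the job is handed in when it is done.

Besides the shell and the picture viewer there is one more tool, called after ">>>" as name([rows], argument=value, ...), one row to a line, values as JSON. move_arm: Moves the arm, as the interface text tells. Its arguments: {"type":"object","properties":{"increments":{"type":"array"}},"required":["increments"]}

```bash
ls; mkdir -p pics
cat > h.py <<'E'
from rig import *
import numpy as np, cv2
def ray(c,xy):
    h,w=c["img"].shape[:2]
    d=np.linalg.inv(np.array(c["mtx"]))@np.array([xy[0]*w,xy[1]*h,1.]); d=np.array(c["rotation"])@d
    return np.array(c["eye"]),d/np.linalg.norm(d)
def atz(c,xy,z):
    e,d=ray(c,xy); return e+d*(z-e[2])/d[2]
def tri(rs):
    A=np.zeros((3,3));b=np.zeros(3)
    for e,d in rs:
        P=np.eye(3)-np.outer(d,d);A+=P;b+=P@e
    return np.linalg.solve(A,b)
def proj(c,p):
    q=np.array(c["rotation"]).T@(np.array(p)-np.array(c["eye"]));q=np.array(c["mtx"])@q;return q[:2]/q[2]
def save(c,n): cv2.imwrite("pics/"+n,c["img"][:,:,::-1])
E
python3 - <<'E'
from h import *
np.set_printoptions(precision=4,suppress=True)
s=read_state();print(s)
C={n:capture(n) for n in("scene","top","wrist")}
for n,c in C.items(): save(c,n+"0.png"); print(n,c["eye"],np.array(c["rotation"]).tolist(),c["mtx"])
R={}
for l in["tube_mid","well","incubator","hinge","lid_edge","rack","vial","tip_box","wash_bottle","pipette","timer","loaded0","loaded1"]:
    for n in("scene","top","wrist"):
        r=pinpoint(C[n],l)
        if r: print(l,n,[(np.round(np.array(q["xy"])*[640,400],1).tolist(),round(q["confidence"],2)) for q in r[:2]]); R.setdefault(l,[]).append(ray(C[n],r[0]["xy"]))
    if len(R.get(l,[]))>1: print("  tri",tri(R[l]),"2:",tri(R[l][:2]))
E
```

```text
pics
{'time_s': 0.0, 'joint_positions': array([ 52.8547,  30.2813,  82.1546,   0.0007,  67.6895, -10.228 ]), 'qvel': array([ 0.0257, -0.0601,  0.0315,  0.0009, -0.0867, -0.0487]), 'tau': array([ -0.0007, -44.004 , -17.6593,   0.0633,   0.0583,  -0.0001]), 'position': array([0.2825, 0.5567, 0.2216]), 'tcp_rot': array([[-0.8917,  0.4527, -0.0013],
       [ 0.4527,  0.8917, -0.0017],
       [ 0.0004, -0.0022, -1.    ]]), 'force': array([-0.3456,  0.4233,  0.458 ]), 'moment': array([ 0.032 ,  0.083 , -0.0063]), 'grasp_force': 0.0, 'opening': 1.0022335745330897}
scene [ 0.3417 -0.5093  0.8547] [[0.9353378098981072, -0.2770564650468832, 0.2199611250897247], [-0.353703693776064, -0.7431090965975973, 0.5680515536138169], [0.006072757543382227, -0.6091211584977392, -0.7930539299985793]] [[385.322    0.     317.6163]
 [  0.     385.322  199.2025]
 [  0.       0.       1.    ]]
top [0.3428 0.0043 1.3802] [[-0.020749075339230816, -0.9854597508883688, 0.168637348329486], [-0.999776439428076, 0.021137891599396656, 0.0005105910797255881], [-0.004067804946830573, -0.16858905337466495, -0.98567803264
[... 1697 characters left out ...]
 0.94)]
  tri [0.6631 0.2831 0.0061] 2: [0.6631 0.2831 0.0061]
pipette scene [([383.9, 220.3], 0.6)]
pipette top [([334.8, 172.4], 0.7)]
  tri [ 0.6551 -0.0525  0.0623] 2: [ 0.6551 -0.0525  0.0623]
timer scene [([408.0, 312.9], 0.85)]
timer top [([420.9, 162.5], 0.83)]
  tri [ 0.6555 -0.2754  0.0005] 2: [ 0.6555 -0.2754  0.0005]
loaded0 scene [([335.5, 242.9], 0.64), ([328.4, 233.8], 0.64)]
loaded0 top [([347.3, 214.1], 0.63), ([315.1, 211.0], 0.54)]
  tri [ 0.5332 -0.0737  0.0578] 2: [ 0.5332 -0.0737  0.0578]
loaded1 scene [([335.5, 242.9], 0.64), ([328.4, 233.8], 0.64)]
loaded1 top [([347.3, 214.1], 0.63), ([315.1, 211.0], 0.54)]
  tri [ 0.5332 -0.0737  0.0578] 2: [ 0.5332 -0.0737  0.0578]
```

Run:
```python
import cv2
a=cv2.imread("pics/top0.png")[100:320,150:480]; cv2.imwrite("pics/a.png",cv2.resize(a,(792,528),interpolation=cv2.INTER_CUBIC))
a=cv2.imread("pics/scene0.png")[60:360,180:480]; cv2.imwrite("pics/b.png",cv2.resize(a,(600,600),interpolation=cv2.INTER_CUBIC))
```

```text
(no output)
```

View pics/a.png

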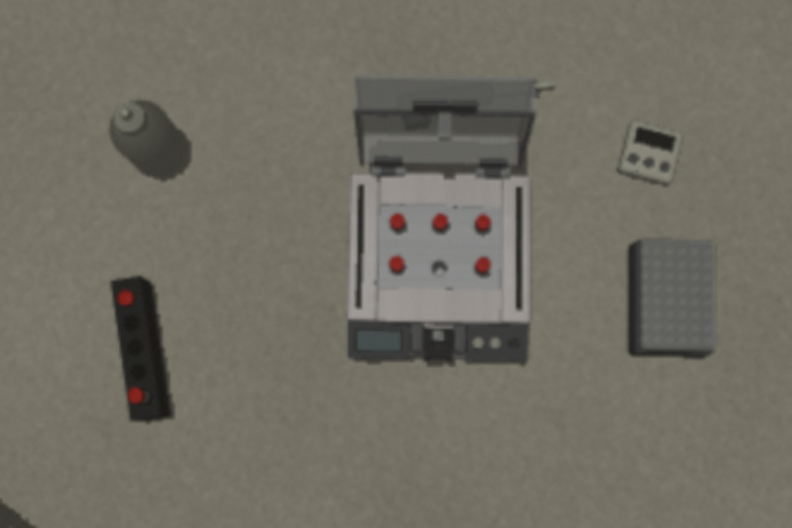

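View pics/b.png

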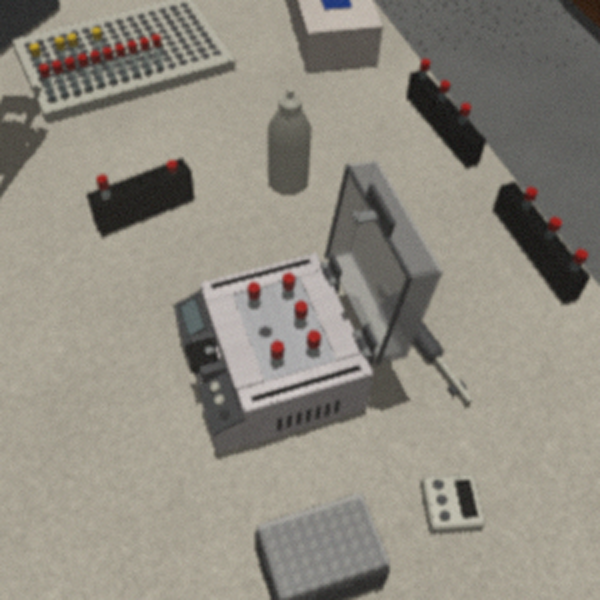

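The tube is in the rack's near end hole (scene crop (102,181)), with the vial at the far end. The empty well is front middle (top crop (439,268)) and the lid stands open. Next I'll get the positions from the red caps.

Run:
```python
from h import *
import rig
np.set_printoptions(precision=4,suppress=True)
print("gpo",getattr(rig,"grip_point_offset",None),[x for x in dir(rig) if x[0]!='_'][:40])
B={}
for n in("top","scene"):
    c=capture(n); h=cv2.cvtColor(c["img"],cv2.COLOR_RGB2HSV)
    m=(((h[...,0]<8)|(h[...,0]>172))&(h[...,1]>140)&(h[...,2]>60)).astype(np.uint8)
    k,l,st,ce=cv2.connectedComponentsWithStats(m)
    for i in range(1,k):
        if st[i,4]>8: B.setdefault(n,[]).append(ce[i]+.5)
    B[n+"c"]=c
S=[640,400]
print(len(B["top"]),len(B["scene"]))
for a in B["top"]:
    ra=ray(B["topc"],a/S); best=[]
    for b in B["scene"]:
        rb=ray(B["scenec"],b/S); p=tri([ra,rb]); e=np.linalg.norm(proj(B["topc"],p)-a)+np.linalg.norm(proj(B["scenec"],p)-b)
        if .05<p[2]<.15: best.append((e,p,b))
    best.sort(key=lambda t:t[0])
    print(a,atz(B["topc"],a/S,.115),atz(B["topc"],a/S,.085),[(round(e,2),p,atz(B["scenec"],b/S,.115),atz(B["scenec"],b/S,.085)) for e,p,b in best[:1]])
```

```text
gpo 0.0187 ['PlanningError', 'capture', 'grip_point_offset', 'hand_in', 'pinpoint', 'read_state', 'search_frame']
27 26
[611.688   59.8541] [ 0.8882 -0.7563  0.115 ] [ 0.9012 -0.7743  0.085 ] []
[425.1   48.54] [ 0.93  -0.279  0.115] [ 0.9439 -0.2857  0.085 ] [(np.float64(0.16), array([ 0.9472, -0.2873,  0.0784]), array([ 0.9188, -0.2978,  0.115 ]), array([ 0.9422, -0.2893,  0.085 ]))]
[447.6071  49.4286] [ 0.9263 -0.3369  0.115 ] [ 0.9401 -0.345   0.085 ] [(np.float64(0.32), array([ 0.9433, -0.3469,  0.0787]), array([ 0.9156, -0.3547,  0.115 ]), array([ 0.9388, -0.3484,  0.085 ]))]
[470.2857  50.0714] [ 0.9232 -0.3953  0.115 ] [ 0.9369 -0.4048  0.085 ] [(np.float64(0.02), array([ 0.94  , -0.4069,  0.0784]), array([ 0.9118, -0.4117,  0.115 ]), array([ 0.9349, -0.4078,  0.085 ]))]
[315.9074  52.3148] [0.926  0.0033 0.115 ] [0.9399 0.0033 0.085 ] [(np.float64(0.38), array([0.9441, 0.0031, 0.077 ]), array([ 0.9151, -0.022 ,  0.115 ]), array([ 0.9384, -0.0023,  0.085 ]))]
[338.5769  51.9231] [ 0.9258 -0.0553  0.115 ] [ 0.9396 -0.0567  0.085 ] [(np.float64(0.37), array([ 0.9436, -0.0572, 
[... 3302 characters left out ...]
] [0.4002 0.5696 0.085 ] [(np.float64(0.67), array([0.4014, 0.5722, 0.0789]), array([0.3995, 0.5219, 0.115 ]), array([0.4019, 0.5637, 0.085 ]))]
[206.575 264.7  ] [0.388  0.2775 0.115 ] [0.3891 0.284  0.085 ] [(np.float64(0.34), array([0.3894, 0.2838, 0.0861]), array([0.3881, 0.2539, 0.115 ]), array([0.3899, 0.2849, 0.085 ]))]
[ 91.6515 271.0758] [0.3785 0.554  0.115 ] [0.3794 0.5671 0.085 ] [(np.float64(0.57), array([0.3803, 0.5691, 0.0803]), array([0.3793, 0.5208, 0.115 ]), array([0.3809, 0.5625, 0.085 ]))]
[ 91.6724 279.6034] [0.3583 0.5529 0.115 ] [0.3586 0.5659 0.085 ] [(np.float64(0.32), array([0.3592, 0.569 , 0.078 ]), array([0.3587, 0.5176, 0.115 ]), array([0.3594, 0.5592, 0.085 ]))]
```

>>> move_arm([
  [[0, 0, 0], [0, 0, -0.0517], 0.3],
  [[0, 0, 0], [0, 0, -0.0517], 0.3],
  [[0, 0, 0], [0, 0, -0.0517], 0.3],
  [[0, 0, 0], [0, 0, -0.0517], 0.3],
  [[-0.324, -0.747, 0.056], [0, 0, 0], 0.3],
  [[-0.324, -0.747, 0.056], [0, 0, 0], 0.3],
  [[-0.324, -0.747, 0.056], [0, 0, 0], 0.3],
  [[-0.324, -0.747, 0.056], [0, 0, 0], 0.3],
  [[-0.324, -0.747, 0.056], [0, 0, 0], 0.3],
  [[-0.324, -0.747, 0.056], [0, 0, 0], 0.3],
  [[-0.324, -0.747, 0.056], [0, 0, 0], 0.3],
  [[-0.324, -0.747, 0.056], [0, 0, 0], 0.3],
  [[-0.324, -0.747, 0.056], [0, 0, 0], 0.3],
  [[-0.324, -0.747, 0.056], [0, 0, 0], 0.3],
  [[-0.324, -0.747, 0.056], [0, 0, 0], 0.3],
  [[-0.324, -0.747, 0.056], [0, 0, 0], 0.3],
  [[0, 0, 0], [0, 0, 0], 0.3],
  [[0, 0, 0], [0, 0, 0], 0.3],
])

```text
time_s: 3.7
position: [0.3901, 0.2836, 0.2025]
tcp_rot: [[-0.999, 0.04, 0.0], [0.04, 0.999, 0.0], [0.0, 0.0, -1.0]]
force: [0.1, 0.1, -0.4]
opening: 0.701
grasp_force: 0.0
```

```bash
cat >> h.py <<'E'
def reds(c,amin=40):
    h=cv2.cvtColor(c["img"],cv2.COLOR_RGB2HSV)
    m=(((h[...,0]<8)|(h[...,0]>172))&(h[...,1]>120)&(h[...,2]>40)).astype(np.uint8)
    k,l,st,ce=cv2.connectedComponentsWithStats(m)
    return [(ce[i]+.5,st[i]) for i in range(1,k) if st[i,4]>amin]
E
python3 - <<'E'
from h import *
np.set_printoptions(precision=4,suppress=True)
c=capture("wrist"); save(c,"w1.png"); print(c["eye"],read_state()["position"])
for p,s in reds(c): print(p,s,atz(c,p/[640,400],.085),atz(c,p/[640,400],.094))
E
```

```text
[0.319  0.2863 0.3661] [0.3898 0.2843 0.2026]
[612.271  149.0646] [596 140  31  18 441] [0.3609 0.5644 0.085 ] [0.3596 0.5555 0.094 ]
[609.1901 170.638 ] [594 162  31  18 413] [0.3817 0.5661 0.085 ] [0.3797 0.5572 0.094 ]
[318.5285 193.2189] [310 183  17  20 281] [0.3927 0.2849 0.085 ] [0.3904 0.2849 0.094 ]
[606.2429 191.2147] [591 182  30  18 389] [0.4023 0.5677 0.085 ] [0.3996 0.5587 0.094 ]
[603.3447 210.9921] [589 202  28  19 380] [0.4228 0.5693 0.085 ] [0.4195 0.5603 0.094 ]
[600.9958 229.6785] [586 221  29  19 353] [0.4429 0.5713 0.085 ] [0.439  0.5621 0.094 ]
```

View pics/w1.png

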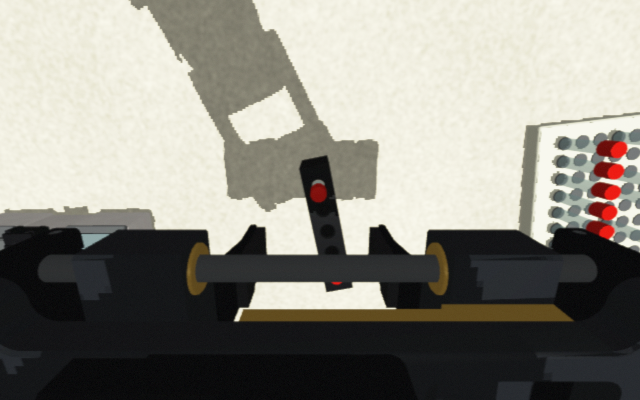

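The wrist view shows the tube cap at (318,193), centred between the fingers, so I'm descending to grip it.

>>> move_arm([
  [[-0.033, 0.02, 0.5], [0, 0, 0], 0.4],
  [[0, 0, 0.5], [0, 0, 0], 0.4],
  [[0, 0, 0.5], [0, 0, 0], 0.4],
  [[0, 0, 0.5], [0, 0, 0], 0.4],
  [[0, 0, 0.5], [0, 0, 0], 0.4],
  [[0, 0, 0.5], [0, 0, 0], 0.4],
  [[0, 0, 0.5], [0, 0, 0], 0.4],
  [[0, 0, 0.5], [0, 0, 0], 0.4],
  [[0, 0, 0.25], [0, 0, 0], 0.4],
  [[0, 0, 0.25], [0, 0, 0], 0.4],
  [[0, 0, 0], [0, 0, 0], 1],
  [[0, 0, 0], [0, 0, 0], 1],
  [[0, 0, 0], [0, 0, 0], 1],
  [[0, 0, 0], [0, 0, 0], 1],
  [[0, 0, 0], [0, 0, 0], 1],
  [[0, 0, 0], [0, 0, 0], 1],
  [[0, 0, 0], [0, 0, 0], 1],
  [[0, 0, 0], [0, 0, 0], 1],
])

```text
time_s: 5.25
position: [0.3908, 0.2849, 0.0677]
tcp_rot: [[-0.999, 0.037, 0.001], [0.037, 0.999, 0.0], [-0.001, 0.0, -1.0]]
force: [0.0, 0.5, 1.1]
opening: 0.17
grasp_force: 30.0
```

>>> move_arm([
  [[0, 0, -0.25], [0, 0, 0], 1],
  [[0, 0, -0.5], [0, 0, 0], 1],
  [[0, 0, -0.5], [0, 0, 0], 1],
  [[0, 0, -0.5], [0, 0, 0], 1],
  [[0, 0, -0.5], [0, 0, 0], 1],
  [[0, 0, -0.5], [0, 0, 0], 1],
  [[0, 0, -0.5], [0, 0, 0], 1],
  [[0, 0, -0.5], [0, 0, 0], 1],
  [[0, 0, -0.5], [0, 0, 0], 1],
  [[0, 0, -0.5], [0, 0, 0], 1],
  [[0, 0, -0.5], [0, 0, 0], 1],
  [[0, 0, 0], [0, 0, 0], 1],
  [[0, 0, 0], [0, 0, 0], 1],
])

```text
time_s: 6.33
position: [0.3908, 0.2849, 0.2257]
tcp_rot: [[-0.999, 0.037, 0.002], [0.037, 0.999, 0.001], [-0.002, 0.001, -1.0]]
force: [0.7, 0.4, -0.9]
opening: 0.173
grasp_force: 30.0
```

>>> move_arm([
  [[-0.15, -0.346, 0], [0, 0, 0], 1],
  [[-0.3, -0.692, 0], [0, 0, 0], 1],
  [[-0.3, -0.692, 0], [0, 0, 0], 1],
  [[-0.3, -0.692, 0], [0, 0, 0], 1],
  [[-0.3, -0.692, 0], [0, 0, 0], 1],
  [[-0.3, -0.692, 0], [0, 0, 0], 1],
  [[-0.3, -0.692, 0], [0, 0, 0], 1],
  [[-0.3, -0.692, 0], [0, 0, 0], 1],
  [[-0.3, -0.692, 0], [0, 0, 0], 1],
  [[-0.3, -0.692, 0], [0, 0, 0], 1],
  [[-0.3, -0.692, 0], [0, 0, 0], 1],
  [[-0.3, -0.692, 0], [0, 0, 0], 1],
  [[-0.3, -0.692, 0], [0, 0, 0], 1],
  [[-0.3, -0.692, 0], [0, 0, 0], 1],
  [[-0.3, -0.692, 0], [0, 0, 0], 1],
  [[-0.15, -0.346, 0], [0, 0, 0], 1],
  [[0, 0, 0], [0, 0, 0], 1],
  [[0, 0, 0], [0, 0, 0], 1],
  [[0, 0, 0], [0, 0, 0], 1],
])

```text
time_s: 7.92
position: [0.5129, -0.0304, 0.2243]
tcp_rot: [[-0.999, 0.036, -0.002], [0.036, 0.999, 0.001], [0.002, 0.001, -1.0]]
force: [-0.0, 0.5, -0.7]
opening: 0.175
grasp_force: 30.0
```

Run:
```python
from h import *
np.set_printoptions(precision=4,suppress=True)
s=read_state();print(s["position"],s["opening"],s["tcp_rot"])
S=np.array([640,400])
for n in("wrist","scene","top"):
    c=capture(n); save(c,n+"2.png"); print(n,"proj well",proj(c,[.5143,-.0312,.09]))
    if n!="scene": print([(p,st[4],atz(c,p/S,.115)) for p,st in reds(c,20) if n=="wrist"])
    for l in("well","tube_mid"):
        for q in pinpoint(c,l)[:2]: print(l,q["xy"]*S,q["confidence"],atz(c,q["xy"],.09 if l=="well" else s["position"][2]-.0162))
a=cv2.imread("pics/wrist2.png")[60:360,160:480];cv2.imwrite("pics/w2.png",cv2.resize(a,(640,600),interpolation=cv2.INTER_CUBIC))
```

```text
[ 0.5129 -0.0304  0.2243] 0.1747300792075369 [[-0.9993  0.0365 -0.0023]
 [ 0.0365  0.9993  0.0011]
 [ 0.0023  0.001  -1.    ]]
wrist proj well [316.3396 188.3603]
[(array([622.646 , 155.0248]), np.int32(322), array([0.4873, 0.2534, 0.115 ])), (array([272.5805, 197.5613]), np.int32(261), array([ 0.5157, -0.0733,  0.115 ])), (array([364.5487, 197.6348]), np.int32(267), array([0.5192, 0.015 , 0.115 ])), (array([280.4062, 237.7812]), np.int32(32), array([ 0.5575, -0.0687,  0.115 ])), (array([317.5104, 246.4085]), np.int32(481), array([ 0.5683, -0.0321,  0.115 ]))]
well [313.6  193.12] 0.9 [ 0.5193 -0.0343  0.09  ]
tube_mid [319.296 232.68 ] 0.77 [ 0.5156 -0.0291  0.2081]
tube_mid [278.592 179.32 ] 0.38 [ 0.479  -0.0532  0.2081]
scene proj well [312.4506 225.562 ]
well [309.632 225.4  ] 0.67 [ 0.5082 -0.0284  0.09  ]
top proj well [333.1067 211.3728]
[]
well [334.72 214.6 ] 0.74 [ 0.5061 -0.035   0.09  ]
well [424.576 223.88 ] 0.71 [ 0.4781 -0.2576  0.09  ]
```

View pics/w2.png

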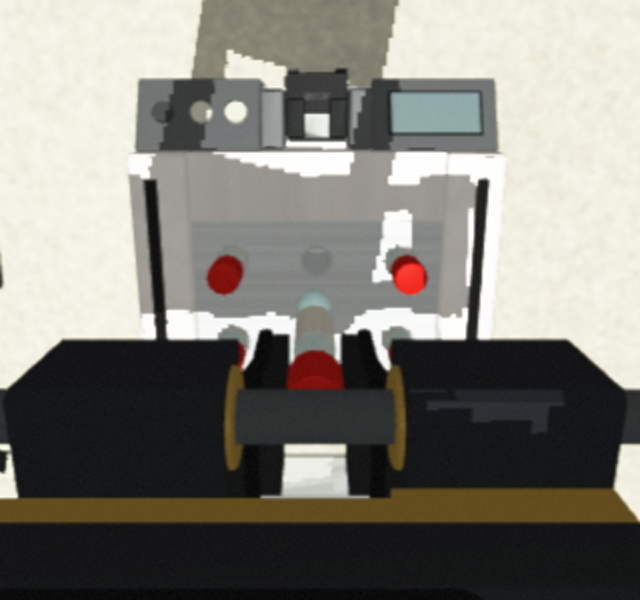

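The wrist crop shows the well mouth at (316,260) and the tube foot at (314,292), in line laterally. I'll descend to just above the mouth and check again.

>>> move_arm([
  [[-0.077, 0.026, 0.25], [0, 0, 0], 1],
  [[0, 0, 0.4], [0, 0, 0], 1],
  [[0, 0, 0.4], [0, 0, 0], 1],
  [[0, 0, 0.4], [0, 0, 0], 1],
  [[0, 0, 0.4], [0, 0, 0], 1],
  [[0, 0, 0.25], [0, 0, 0], 1],
  [[0, 0, 0.17], [0, 0, 0], 1],
  [[0, 0, 0], [0, 0, 0], 1],
  [[0, 0, 0], [0, 0, 0], 1],
])

```text
time_s: 9.12
position: [0.5166, -0.0306, 0.1567]
tcp_rot: [[-0.999, 0.037, -0.0], [0.037, 0.999, 0.0], [0.0, 0.0, -1.0]]
force: [0.5, 0.1, -0.4]
opening: 0.173
grasp_force: 30.0
```

Run:
```python
from h import *
np.set_printoptions(precision=4,suppress=True)
s=read_state();p=s["position"];print(p,s["force"])
c=capture("wrist"); save(c,"wrist3.png"); 
for n,q in(("well",[.5152,-.0297,.09]),("foot",p-[0,0,.0587]),("foot bottom cyl",p-[0,0,.052])): print(n,proj(c,q),proj(c,np.array(q)+[.001,.001,0]))
print([(p,st[4],atz(c,p/[640,400],.115)) for p,st in reds(c,20)])
print(pinpoint(c,"well")[:1])
a=cv2.imread("pics/wrist3.png")[130:250,255:385];cv2.imwrite("pics/w3.png",cv2.resize(a,(650,600),interpolation=cv2.INTER_CUBIC))
```

```text
[ 0.5166 -0.0306  0.1567] [ 0.4937  0.1324 -0.3694]
well [318.2884 204.332 ] [319.5577 205.4594]
foot [317.2232 208.9778] [318.5335 210.1356]
foot bottom cyl [317.2272 211.6375] [318.5748 212.8253]
[(array([259.0031, 216.9825]), np.int32(487), array([ 0.5157, -0.0735,  0.115 ])), (array([379.3529, 217.4026]), np.int32(503), array([0.5194, 0.015 , 0.115 ])), (array([317.5532, 246.316 ]), np.int32(489), array([ 0.5408, -0.0313,  0.115 ]))]
[{'xy': [0.4942, 0.5217], 'confidence': 0.62}]
```

View pics/w3.png

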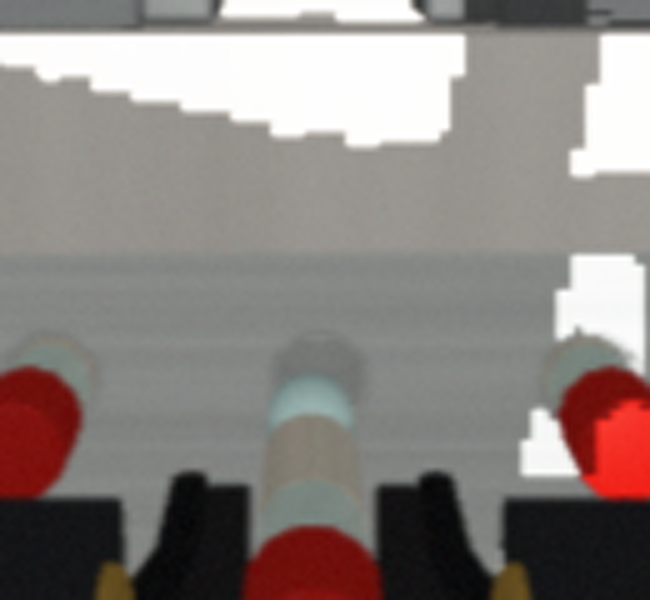

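Wrist crop at 5x: the hole centre is about (318,373), and the tube foot axis is at x≈311, about 1 mm to -y and 1 mm to +x. I'll correct that and enter gently.

>>> move_arm([
  [[0.04, 0.037, 0], [0, 0, 0], 1],
  [[0, 0, 0.1], [0, 0, 0], 1],
  [[0, 0, 0.1], [0, 0, 0], 1],
  [[0, 0, 0.1], [0, 0, 0], 1],
  [[0, 0, 0.1], [0, 0, 0], 1],
  [[0, 0, 0], [0, 0, 0], 1],
  [[0, 0, 0], [0, 0, 0], 1],
])

```text
time_s: 9.8
position: [0.5151, -0.0294, 0.1445]
tcp_rot: [[-0.999, 0.037, -0.001], [0.037, 0.999, 0.0], [0.001, 0.0, -1.0]]
force: [-0.3, 1.0, -0.1]
opening: 0.169
grasp_force: 30.0
```

>>> move_arm([
  [[0, 0, 0.1], [0, 0, 0], 1],
  [[0, 0, 0.1], [0, 0, 0], 1],
  [[0, 0, 0], [0, 0, 0], 1],
])

```text
time_s: 10.05
position: [0.5151, -0.0294, 0.1382]
tcp_rot: [[-0.999, 0.037, -0.001], [0.037, 0.999, 0.0], [0.001, 0.0, -1.0]]
force: [-0.8, 0.4, -0.1]
opening: 0.171
grasp_force: 30.0
```

>>> move_arm([
  [[0, 0, 0.12], [0, 0, 0], 1],
  [[0, 0, 0.12], [0, 0, 0], 1],
  [[0, 0, 0.12], [0, 0, 0], 1],
  [[0, 0, 0.12], [0, 0, 0], 1],
  [[0, 0, 0.12], [0, 0, 0], 1],
  [[0, 0, 0], [0, 0, 0], 1],
])

```text
time_s: 10.55
position: [0.515, -0.0294, 0.12]
tcp_rot: [[-0.999, 0.037, -0.001], [0.037, 0.999, 0.0], [0.001, 0.0, -1.0]]
force: [1.1, -0.1, -0.7]
opening: 0.171
grasp_force: 30.0
```

>>> move_arm([
  [[0, 0, 0.12], [0, 0, 0], 1],
  [[0, 0, 0.12], [0, 0, 0], 1],
  [[0, 0, 0.12], [0, 0, 0], 1],
  [[0, 0, 0.12], [0, 0, 0], 1],
  [[0, 0, 0.12], [0, 0, 0], 1],
  [[0, 0, 0], [0, 0, 0], 1],
])

```text
time_s: 11.05
position: [0.5151, -0.0294, 0.1021]
tcp_rot: [[-0.999, 0.037, -0.001], [0.037, 0.999, 0.0], [0.001, 0.0, -1.0]]
force: [0.9, 0.7, -1.1]
opening: 0.174
grasp_force: 30.0
```

>>> move_arm([
  [[0, 0, 0.05], [0, 0, 0], 1],
  [[0, 0, 0.05], [0, 0, 0], 1],
  [[0, 0, 0], [0, 0, 0], 1],
])

```text
time_s: 11.3
position: [0.5153, -0.0295, 0.0996]
tcp_rot: [[-0.999, 0.037, -0.0], [0.037, 0.999, 0.0], [0.0, -0.0, -1.0]]
force: [-0.3, -0.1, -0.7]
opening: 0.169
grasp_force: 30.0
```

>>> move_arm([
  [[0, 0, 0.035], [0, 0, 0], 1],
  [[0, 0, 0.035], [0, 0, 0], 1],
  [[0, 0, 0], [0, 0, 0], 1],
])

```text
time_s: 11.55
position: [0.5153, -0.0295, 0.0976]
tcp_rot: [[-0.999, 0.037, 0.0], [0.037, 0.999, -0.0], [-0.0, -0.0, -1.0]]
force: [1.2, 0.1, 0.2]
opening: 0.167
grasp_force: 30.0
```

>>> move_arm([
  [[0, 0, 0], [0, 0, 0], 0.74],
  [[0, 0, 0], [0, 0, 0], 0.72],
  [[0, 0, 0], [0, 0, 0], 0.72],
  [[0, 0, 0], [0, 0, 0], 0.72],
  [[0, 0, -0.2], [0, 0, 0], 0.72],
  [[0, 0, -0.4], [0, 0, 0], 0.72],
  [[0, 0, -0.6], [0, 0, 0], 0.72],
  [[0, 0, -0.8], [0, 0, 0], 0.72],
  [[0, 0, -0.8], [0, 0, 0], 0.72],
  [[0, 0, -0.8], [0, 0, 0], 0.72],
  [[0, 0, -0.8], [0, 0, 0], 1],
  [[0, 0, -0.8], [0, 0, 0], 1],
  [[0, 0, -0.8], [0, 0, 0], 1],
  [[0, 0, -0.8], [0, 0, 0], 1],
  [[0, 0, 0], [0, 0, 0], 1],
  [[0, 0, 0], [0, 0, 0], 1],
])

```text
time_s: 12.88
position: [0.5159, -0.0296, 0.3035]
tcp_rot: [[-0.999, 0.037, 0.004], [0.037, 0.999, -0.001], [-0.004, -0.001, -1.0]]
force: [-0.6, 0.5, -0.6]
opening: 0.017
grasp_force: 0.0
```

Run:
```python
from h import *
np.set_printoptions(precision=4,suppress=True)
S=np.array([640,400])
C={n:capture(n) for n in("wrist","scene","top")}
c=C["wrist"];save(c,"w4.png")
print([(p,st[4],atz(c,p/S,.115)) for p,st in reds(c,20)])
R=[]
for n in("scene","top"):
    q=pinpoint(C[n],"lid_edge"); print(n,[(x["xy"]*S,x["confidence"]) for x in q[:2]]); R.append(ray(C[n],q[0]["xy"]))
    f=search_frame(C[n],"lid"); print([np.array(x["extent"])*[640,400,640,400] for x in f[:1]])
    c=C[n]; print([(p,atz(c,p/S,.115)) for p,st in reds(c,8) if abs(atz(c,p/S,.115)-[.535,-.03,.115]).max()<.07])
print(tri(R))
a=C["scene"]["img"][90:330,240:480,::-1];b=C["wrist"]["img"][60:360,160:480,::-1]
cv2.imwrite("pics/s4.png",np.hstack([cv2.resize(a,(400,400)),cv2.resize(b,(400,400))]))
```

```text
[(array([564.6061, 144.0606]), np.int32(198), array([0.4888, 0.2631, 0.115 ])), (array([281.6533, 176.68  ]), np.int32(150), array([ 0.5154, -0.0729,  0.115 ])), (array([318.0069, 175.7431]), np.int32(144), array([ 0.5159, -0.0287,  0.115 ])), (array([354.1282, 176.7885]), np.int32(156), array([0.5188, 0.0151, 0.115 ])), (array([282.774 , 210.8699]), np.int32(146), array([ 0.5591, -0.0746,  0.115 ])), (array([317.8662, 210.8803]), np.int32(142), array([ 0.5607, -0.0306,  0.115 ])), (array([352.8546, 210.9468]), np.int32(141), array([0.5625, 0.0133, 0.115 ]))]
scene [(array([382.4 , 165.32]), 0.77)]
[array([345.024, 140.92 , 399.488, 236.68 ])]
[(array([324.4355, 200.5645]), array([0.5608, 0.0109, 0.115 ])), (array([307.1316, 205.3684]), array([0.5168, 0.0119, 0.115 ])), (array([330.4429, 214.9286]), array([ 0.5586, -0.0336,  0.115 ])), (array([312.5286, 220.1   ]), array([ 0.5141, -0.0326,  0.115 ])), (array([336.9324, 229.5811]), array([ 0.5572, -0.0767,  0.115 ])), (array([318.8, 235. ]), array([ 0.5133, -0.0758,  0.115 ]))]
top [(array([336.192, 130.92 ]), 0.92)]
[array([297.728, 131.6  , 370.816, 158.6  ])]
[(array([316.0312, 192.1875]), array([0.5595, 0.0103, 0.115 ])), (array([315.6429, 210.2857]), array([0.5146, 0.0122, 0.115 ])), (array([333.6765, 211.4412]), array([ 0.5108, -0.0319,  0.115 ]))]
[ 0.6737 -0.0379  0.248 ]
```

View pics/s4.png

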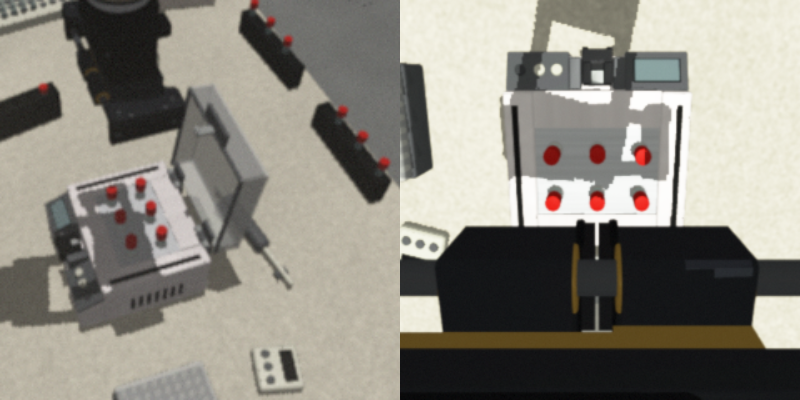

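The tube is seated level with its neighbours: all six caps show in the wrist half at about (597,153), and the scene half agrees. The lid edge is at (0.674,-0.038,0.248), about 94° open. I'll go behind the lid.

>>> move_arm([
  [[-0.4, 0, 0], [0, 0, 0], 1],
  [[-0.8, 0, 0], [0, 0, 0], 1],
  [[-0.8, 0, 0], [0, 0, 0], 1],
  [[-0.8, 0, 0], [0, 0, 0], 1],
  [[-0.8, 0, 0], [0, 0, 0], 1],
  [[-0.8, 0, 0], [0, 0, 0], 1],
  [[-0.8, 0, 0], [0, 0, 0], 1],
  [[-0.8, 0, 0], [0, 0, 0], 1],
  [[-0.8, 0, 0], [0, 0, 0], 1],
  [[-0.17, 0, 0], [0, 0, 0], 1],
  [[0, 0, 0.4], [0, 0, 0], 1],
  [[0, 0, 0.6], [0, 0, 0], 1],
  [[0, 0, 0.6], [0, 0, 0], 1],
  [[0, 0, 0.6], [0, 0, 0], 1],
  [[0, 0, 0], [0, 0, 0], 1],
  [[0, 0, 0], [0, 0, 0], 1],
])

```text
time_s: 14.57
position: [0.722, -0.0368, 0.2337]
tcp_rot: [[-0.999, 0.037, -0.005], [0.037, 0.999, 0.001], [0.005, 0.001, -1.0]]
force: [-0.1, -0.6, 1.0]
opening: 0.006
grasp_force: 0.0
```

Run:
```python
import numpy as np
s=.147;H=np.array([.617,.09])
for t in range(94,-1,-6):
    a=np.radians(t);n=np.array([np.sin(a),np.cos(a)]);u=np.array([-np.cos(a),np.sin(a)])
    p=H+.044*n+s*u+[.0095,0]; print(t,p.round(4), (np.round((p-q)/.03,2) if t<94 else '')); q=p
```

```text
94 [0.6806 0.2336] 
88 [0.6653 0.2384] [-0.51  0.16]
82 [0.6496 0.2417] [-0.52  0.11]
76 [0.6336 0.2433] [-0.53  0.05]
70 [0.6176 0.2432] [-0.54 -0.  ]
64 [0.6016 0.2414] [-0.53 -0.06]
58 [0.5859 0.238 ] [-0.52 -0.11]
52 [0.5707 0.2329] [-0.51 -0.17]
46 [0.556  0.2263] [-0.49 -0.22]
40 [0.5422 0.2182] [-0.46 -0.27]
34 [0.5292 0.2087] [-0.43 -0.32]
28 [0.5174 0.1979] [-0.4  -0.36]
22 [0.5067 0.1859] [-0.36 -0.4 ]
16 [0.4973 0.1728] [-0.31 -0.43]
10 [0.4894 0.1589] [-0.26 -0.47]
4 [0.4829 0.1441] [-0.21 -0.49]
```

>>> move_arm([
  [[0.3, 0, 0], [0, 0, 0], 1],
  [[0.3, 0, 0], [0, 0, 0], 1],
  [[0.3, 0, 0], [0, 0, 0], 1],
  [[0.24, 0, 0], [0, 0, 0], 1],
  [[0.24, 0, 0], [0, 0, 0], 1],
  [[0.25, 0, -0.08], [0, 0, 0], 1],
  [[0.25, 0, -0.08], [0, 0, 0], 1],
  [[0.26, 0, -0.055], [0, 0, 0], 1],
  [[0.26, 0, -0.055], [0, 0, 0], 1],
  [[0, 0, 0], [0, 0, 0], 1],
])

```text
time_s: 15.4
position: [0.6507, -0.0345, 0.2446]
tcp_rot: [[-0.999, 0.037, -0.001], [0.037, 0.999, -0.0], [0.001, -0.0, -1.0]]
force: [0.1, 0.1, 0.6]
opening: 0.005
grasp_force: 0.0
```

Run:
```python
from h import *
S=np.array([640,400]);R=[]
for n in("scene","top"):
    c=capture(n);q=pinpoint(c,"lid_edge"); print(n,[(x["xy"]*S,x["confidence"]) for x in q[:2]]); R.append(ray(c,q[0]["xy"]))
print(tri(R),read_state()["force"])
```

```text
scene [(array([367.168, 167.32 ]), 0.93)]
top []Traceback (most recent call last):
  File "<stdin>", line 4, in <module>
IndexError: list index out of range
```

>>> move_arm([
  [[0.265, 0, -0.025], [0, 0, 0], 1],
  [[0.265, 0, -0.025], [0, 0, 0], 1],
  [[0.27, 0, 0], [0, 0, 0], 1],
  [[0.27, 0, 0], [0, 0, 0], 1],
  [[0.265, 0, 0.03], [0, 0, 0], 1],
  [[0.265, 0, 0.03], [0, 0, 0], 1],
  [[0.26, 0, 0.055], [0, 0, 0], 1],
  [[0.26, 0, 0.055], [0, 0, 0], 1],
  [[0.255, 0, 0.085], [0, 0, 0], 1],
  [[0.255, 0, 0.085], [0, 0, 0], 1],
  [[0, 0, 0], [0, 0, 0], 1],
])

```text
time_s: 16.52
position: [0.571, -0.0314, 0.2345]
tcp_rot: [[-0.999, 0.037, -0.003], [0.037, 0.999, 0.0], [0.003, 0.0, -1.0]]
force: [0.1, 0.2, -0.2]
opening: 0.003
grasp_force: 0.2
```

Run:
```python
from h import *
c=capture("scene");S=np.array([640,400]);q=pinpoint(c,"lid_edge"); print([(x["xy"]*S,x["confidence"]) for x in q[:2]])
for t in (40,46,52,58):
    a=np.radians(t);x=.617+.044*np.sin(a)-.158*np.cos(a);z=.09+.044*np.cos(a)+.158*np.sin(a); print(t,proj(c,[x,-.0312,z]))
```

```text
[(array([330.368, 179.2  ]), 0.93)]
40 [316.59230642 188.52016993]
46 [323.15403741 183.9274648 ]
52 [330.13605338 179.67342744]
58 [337.42754759 175.83096351]
```

>>> move_arm([
  [[0.245, 0, 0.11], [0, 0, 0], 1],
  [[0.245, 0, 0.11], [0, 0, 0], 1],
  [[0.23, 0, 0.135], [0, 0, 0], 1],
  [[0.23, 0, 0.135], [0, 0, 0], 1],
  [[0.215, 0, 0.16], [0, 0, 0], 1],
  [[0.215, 0, 0.16], [0, 0, 0], 1],
  [[0.2, 0, 0.18], [0, 0, 0], 1],
  [[0.2, 0, 0.18], [0, 0, 0], 1],
  [[0.18, 0, 0.2], [0, 0, 0], 1],
  [[0.18, 0, 0.2], [0, 0, 0], 1],
  [[0, 0, 0], [0, 0, 0], 1],
])

```text
time_s: 17.53
position: [0.5071, -0.0289, 0.1864]
tcp_rot: [[-0.999, 0.037, -0.004], [0.037, 0.999, 0.001], [0.004, 0.001, -1.0]]
force: [0.1, -0.0, 1.3]
opening: 0.005
grasp_force: 0.5
```

Run:
```python
from h import *
c=capture("scene");S=np.array([640,400]);q=pinpoint(c,"lid_edge"); print([(x["xy"]*S,x["confidence"]) for x in q[:2]],read_state()["force"])
for t in (16,22,28):
    a=np.radians(t);x=.617+.044*np.sin(a)-.158*np.cos(a);z=.09+.044*np.cos(a)+.158*np.sin(a); print(t,proj(c,[x,-.0295,z]))
```

```text
[(array([300.48, 203.4 ]), 0.81), (array([321.472, 146.92 ]), 0.66)] [-0.65644268  0.52032448  1.06616514]
16 [296.06951965 208.08314321]
22 [300.09443525 202.94038269]
28 [304.84737953 197.81390566]
```

>>> move_arm([
  [[0.155, 0, 0.215], [0, 0, 0], 1],
  [[0.155, 0, 0.215], [0, 0, 0], 1],
  [[0.13, 0, 0.235], [0, 0, 0], 1],
  [[0.13, 0, 0.235], [0, 0, 0], 1],
  [[0.07, 0, 0.16], [0, 0, 0], 1],
  [[0.07, 0, 0.16], [0, 0, 0], 1],
  [[0, 0, 0], [0, 0, 0], 1],
])

```text
time_s: 18.22
position: [0.4867, -0.0282, 0.1502]
tcp_rot: [[-0.999, 0.037, -0.003], [0.037, 0.999, 0.001], [0.003, 0.001, -1.0]]
force: [0.0, 0.1, 1.2]
opening: 0.006
grasp_force: 0.6
```

>>> move_arm([
  [[0.03, 0, 0.06], [0, 0, 0], 1],
  [[0.03, 0, 0.06], [0, 0, 0], 1],
  [[0, 0, 0], [0, 0, 0], 1],
])

```text
time_s: 18.47
position: [0.4857, -0.0282, 0.1475]
tcp_rot: [[-0.999, 0.037, -0.001], [0.037, 0.999, 0.0], [0.001, 0.0, -1.0]]
force: [-0.4, -1.0, 2.0]
opening: 0.008
grasp_force: 0.7
```

>>> move_arm([
  [[0, 0, 0.05], [0, 0, 0], 1],
  [[0, 0, 0.05], [0, 0, 0], 1],
  [[0, 0, 0], [0, 0, 0], 1],
])

```text
time_s: 18.72
position: [0.4852, -0.0281, 0.1445]
tcp_rot: [[-0.999, 0.037, -0.002], [0.037, 0.999, 0.0], [0.002, 0.0, -1.0]]
force: [-1.3, 0.0, 1.9]
opening: 0.006
grasp_force: 1.0
```

>>> move_arm([
  [[0, 0, 0.033], [0, 0, 0], 1],
  [[0, 0, 0.033], [0, 0, 0], 1],
  [[0, 0, 0], [0, 0, 0], 1],
])

```text
time_s: 18.97
position: [0.4858, -0.0282, 0.1426]
tcp_rot: [[-0.999, 0.037, -0.001], [0.037, 0.999, 0.0], [0.001, 0.0, -1.0]]
force: [-2.5, 1.0, 3.2]
opening: 0.005
grasp_force: 1.4
```

>>> move_arm([
  [[0, 0, 0.03], [0, 0, 0], 1],
  [[0, 0, 0.02], [0, 0, 0], 1],
  [[0, 0, 0], [0, 0, 0], 1],
])

```text
time_s: 19.22
position: [0.4857, -0.0282, 0.1418]
tcp_rot: [[-0.999, 0.037, -0.001], [0.037, 0.999, 0.0], [0.001, 0.0, -1.0]]
force: [-4.2, 0.2, 8.8]
opening: 0.006
grasp_force: 4.4
```

>>> move_arm([
  [[0, 0, 0.03], [0, 0, 0], 1],
  [[0, 0, 0], [0, 0, 0], 1],
])

```text
time_s: 19.38
position: [0.4855, -0.0282, 0.1411]
tcp_rot: [[-0.999, 0.036, -0.001], [0.036, 0.999, 0.0], [0.001, 0.0, -1.0]]
force: [-4.3, -0.4, 9.3]
opening: 0.006
grasp_force: 4.9
```

>>> move_arm([
  [[0, 0, 0.03], [0, 0, 0], 1],
  [[0, 0, 0], [0, 0, 0], 1],
])

```text
time_s: 19.55
position: [0.4852, -0.0282, 0.1403]
tcp_rot: [[-0.999, 0.036, -0.002], [0.036, 0.999, 0.0], [0.002, 0.0, -1.0]]
force: [-5.4, 0.2, 11.5]
opening: 0.008
grasp_force: 5.4
```

>>> move_arm([
  [[0, 0, 0.03], [0, 0, 0], 1],
  [[0, 0, 0], [0, 0, 0], 1],
])

```text
time_s: 19.72
position: [0.4849, -0.0281, 0.1394]
tcp_rot: [[-0.999, 0.036, -0.003], [0.036, 0.999, 0.0], [0.003, 0.0, -1.0]]
force: [-6.3, 1.0, 11.9]
opening: 0.005
grasp_force: 6.0
```

>>> move_arm([
  [[0, 0, 0.025], [0, 0, 0], 1],
  [[0, 0, 0], [0, 0, 0], 1],
])

```text
time_s: 19.88
position: [0.4856, -0.0282, 0.1381]
tcp_rot: [[-0.999, 0.037, -0.001], [0.037, 0.999, 0.0], [0.001, 0.0, -1.0]]
force: [-2.8, -0.1, 2.4]
opening: 0.007
grasp_force: 1.2
```

The force rose to 12 N and then fell to 2.4 N: that's the click. I'll lift off and check.

>>> move_arm([
  [[0, 0, -0.1], [0, 0, 0], 1],
  [[0, 0, -0.3], [0, 0, 0], 1],
  [[0, 0, -0.8], [0, 0, 0], 1],
  [[0, 0, -0.8], [0, 0, 0], 1],
  [[0, 0, -0.8], [0, 0, 0], 1],
  [[0, 0, -0.8], [0, 0, 0], 1],
  [[0, 0, -0.8], [0, 0, 0], 1],
  [[0, 0, 0], [0, 0, 0], 1],
  [[0, 0, 0], [0, 0, 0], 1],
  [[0, 0, 0], [0, 0, 0], 1],
  [[0, 0, 0], [0, 0, 0], 1],
  [[0, 0, 0], [0, 0, 0], 1],
])

```text
time_s: 20.88
position: [0.4855, -0.0282, 0.2687]
tcp_rot: [[-0.999, 0.037, -0.003], [0.037, 0.999, 0.001], [0.003, 0.001, -1.0]]
force: [0.3, 0.3, -0.2]
opening: 0.001
grasp_force: 0.0
```

Run:
```python
from h import *
c=capture("scene");S=np.array([640,400]);q=pinpoint(c,"lid_edge"); print([(x["xy"]*S,x["confidence"]) for x in q[:2]],read_state()["position"])
for t in (0,2,4,8):
    a=np.radians(t);x=.617+.044*np.sin(a)-.158*np.cos(a);z=.09+.044*np.cos(a)+.158*np.sin(a); print(t,proj(c,[x,-.0285,z]))
cv2.imwrite("pics/s5.png",cv2.resize(c["img"][130:310,240:420,::-1],(600,600),interpolation=cv2.INTER_CUBIC))
```

```text
[(array([289.92, 219.2 ]), 0.73)] [ 0.48573876 -0.0282936   0.26887985]
0 [288.98155243 220.9709687 ]
2 [289.54312519 219.38396971]
4 [290.19218839 217.77317359]
8 [291.75336588 214.48896601]
```

View pics/s5.png

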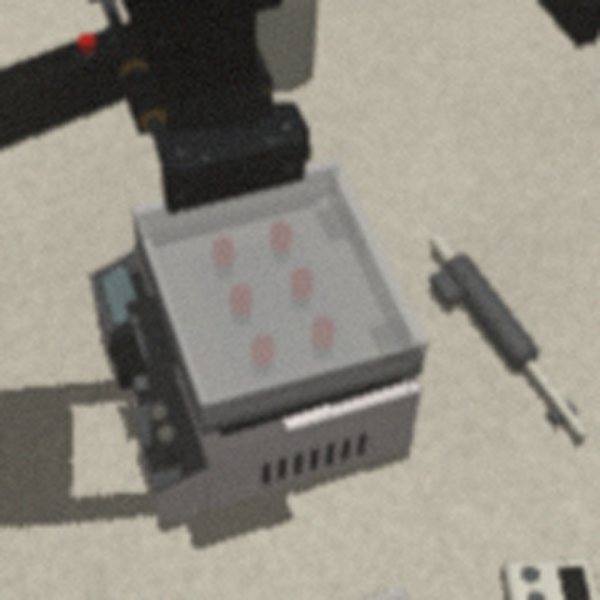

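The lid stays shut by itself over all six tubes (crop centre (275,300)), about 1 s after release and with the gripper clear.

```bash
python3 -c "
from rig import *
print(hand_in())"
```

```text
the job is handed in; nothing more can be done
None
```

The tube is fully down in the empty well, and the lid clicked shut at about 12 N and stayed closed after I let go. I handed the job in at about 21 s; it returned no verdict.

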